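# Pack out a terminal row on a panel rail and hold it closed

### The job

On the panel lying on the bench, fill the gap on the rail between the fixed end bracket and the terminal block with spacers from the rail offcut: seat them upright on the rail side by side, adding as many as it takes until the terminal block, slid along in its slotted feet, closes up on them by feel with no play left. Finish while holding: keep the terminal block pushed firmly (about 10 N, never hard) against the stack so that it can be screwed down. Keep spare spacers well clear of the row and leave everything else on the bench and panel where it is.

Things in the scene. Friction and masses are not known exactly. Their poses are not given: they have to be found in the camera images.
- panel: white mounting plate fixed flat on the bench, 450 (x) by 360 (y), 3 thick. A rail 35 wide, 7.5 high runs along its y axis at x = 0; grey slotted ducts, tops 53 above the bench, run 117 away on both sides of the rail's middle line; beyond the far one a finished row of contactors and breakers, 80 high. Origin: underside, below the rail's middle line
- bracket: fixed grey end bracket with a screw in its top, across the panel's rail: 40 wide (x), 12 thick along the rail (y), top 54 above the plate. Origin: on the plate (3 above the bench) under its middle; axes parallel to the panel's. Its face to the gap looks along +y, 6 from the middle. Its place along the rail varies: two or three spacers are needed
- terminals_face (a point): middle of the terminal block's flat end face that looks along the panel's -y towards the end bracket; 33 above the bench; its axes are parallel to the panel's. The gap is the distance along the rail from this face to the bracket's face, between 27 and 47 at the start
- terminals_center (a point): centre of the terminal block, 30 behind that face, 33 above the bench. Grey six-pole block over the rail, 60 long along it, 40 wide (x) up to 53 above the bench, then 30 wide up to 61; open rail behind it. It can be gripped across its 40 width from above or pushed on its back face
- terminals (a joint): how far (m) the terminal block is slid along the panel's -y towards the end bracket: 0 fully back, 0.018 fully forward, where the slots in its feet stop it. Starts at 0 to 0.004, slides stiffly (about 2 N), stays where left, may be slid back to make room. With too few spacers it stops before it reaches them
- spacer1_center (a point): one of four alike grey rail spacers: upright plate 12 thick (y, along the rail), 46 wide (x, across it) plus a 4 thick rib on each edge, 50 over the ribs; 58 tall, top 15 bevelled to 42; 30 g. Point: its centre, 29 above its underside. Two splayed legs straddle the rail (self-centring from 3 mm off). On the offcut, about 35 apart, the point is 31.5 above the bench; seated on the panel 34.5. Grip it across the ribs
- spacer2_center (a point): another such spacer, the same as spacer1; this point is its centre
- spacer3_center (a point): another such spacer, the same as spacer1; this point is its centre
- spacer4_center (a point): another such spacer, the same as spacer1; this point is its centre
- offcut: fixed piece of the same rail, 220 long along its y axis, lying on the bench at the right of the panel, on which the spacers stand; origin under its middle
- relay: black relay base with a clear relay on top, 50 x 29 x 62, parked on the same rail offcut as the spacers; origin under its middle; leave it alone
- loose_terminal: single loose grey terminal, 14 x 44 x 40, standing on the panel plate beside the rail; origin under its middle; leave it alone
- screwdriver: screwdriver, 200 long, lying on the bench; leave it alone
- multimeter: black multimeter, 150 x 75 x 34, lying on the bench; leave it alone
- tape: roll of black tape, 70 across, 19 high, lying flat on the bench; leave it alone
- ferrules: clear jar with white cap, 50 across, 60 high, on the bench; leave it alone
- terminal_box: small carton, 90 x 60 x 45, on the bench; leave it alone
- marker: marker pen, 110 long, lying on the bench to the left of the panel; leave it alone

How it is judged:
On the way, in this order (a step that is already met when the one before it is completed fails the run):
1. at least one spacer stands seated on the rail in the gap (((x of spacer1_center in the frame of bracket between -0.005 and 0.005 m and y of spacer1_center in the frame of bracket between 0.008 and 0.055 m and z of spacer1_center in the frame of bracket below 0.0345 m and angle between spacer1_center's own z axis and vertical below 0.12 rad and angle between the x axis of spacer1_center and the x axis of bracket, either way round below 0.15 rad) or (x of spacer2_center in the frame of bracket between -0.005 and 0.005 m and y of spacer2_center in the frame of bracket between 0.008 and 0.055 m and z of spacer2_center in the frame of bracket below 0.0345 m and angle between spacer2_center's own z axis and vertical below 0.12 rad and angle between the x axis of spacer2_center and the x axis of bracket, either way round below 0.15 rad) or (x of spacer3_center in the frame of bracket between -0.005 and 0.005 m and y of spacer3_center in the frame of bracket between 0.008 and 0.055 m and z of spacer3_center in the frame of bracket below 0.0345 m and angle between spacer3_center's own z axis and vertical below 0.12 rad and angle between the x axis of spacer3_center and the x axis of bracket, either way round below 0.15 rad) or (x of spacer4_center in the frame of bracket between -0.005 and 0.005 m and y of spacer4_center in the frame of bracket between 0.008 and 0.055 m and z of spacer4_center in the frame of bracket below 0.0345 m and angle between spacer4_center's own z axis and vertical below 0.12 rad and angle between the x axis of spacer4_center and the x axis of bracket, either way round below 0.15 rad))), for 0.2 s.
2. the terminal block is pushed up against the spacers and they against the end bracket, more than 4 N at both ends (((contact force between bracket and spacer1 above 4 N and (x of spacer1_center in the frame of bracket between -0.005 and 0.005 m and y of spacer1_center in the frame of bracket between 0.008 and 0.055 m and z of spacer1_center in the frame of bracket below 0.0345 m and angle between spacer1_center's own z axis and vertical below 0.12 rad and angle between the x axis of spacer1_center and the x axis of bracket, either way round below 0.15 rad)) or (contact force between bracket and spacer2 above 4 N and (x of spacer2_center in the frame of bracket between -0.005 and 0.005 m and y of spacer2_center in the frame of bracket between 0.008 and 0.055 m and z of spacer2_center in the frame of bracket below 0.0345 m and angle between spacer2_center's own z axis and vertical below 0.12 rad and angle between the x axis of spacer2_center and the x axis of bracket, either way round below 0.15 rad)) or (contact force between bracket and spacer3 above 4 N and (x of spacer3_center in the frame of bracket between -0.005 and 0.005 m and y of spacer3_center in the frame of bracket between 0.008 and 0.055 m and z of spacer3_center in the frame of bracket below 0.0345 m and angle between spacer3_center's own z axis and vertical below 0.12 rad and angle between the x axis of spacer3_center and the x axis of bracket, either way round below 0.15 rad)) or (contact force between bracket and spacer4 above 4 N and (x of spacer4_center in the frame of bracket between -0.005 and 0.005 m and y of spacer4_center in the frame of bracket between 0.008 and 0.055 m and z of spacer4_center in the frame of bracket below 0.0345 m and angle between spacer4_center's own z axis and vertical below 0.12 rad and angle between the x axis of spacer4_center and the x axis of bracket, either way round below 0.15 rad))) and ((contact force between terminals and spacer1 above 4 N and (x of spacer1_center in the frame of bracket between -0.005 and 0.005 m and y of spacer1_center in the frame of bracket between 0.008 and 0.055 m and z of spacer1_center in the frame of bracket below 0.0345 m and angle between spacer1_center's own z axis and vertical below 0.12 rad and angle between the x axis of spacer1_center and the x axis of bracket, either way round below 0.15 rad)) or (contact force between terminals and spacer2 above 4 N and (x of spacer2_center in the frame of bracket between -0.005 and 0.005 m and y of spacer2_center in the frame of bracket between 0.008 and 0.055 m and z of spacer2_center in the frame of bracket below 0.0345 m and angle between spacer2_center's own z axis and vertical below 0.12 rad and angle between the x axis of spacer2_center and the x axis of bracket, either way round below 0.15 rad)) or (contact force between terminals and spacer3 above 4 N and (x of spacer3_center in the frame of bracket between -0.005 and 0.005 m and y of spacer3_center in the frame of bracket between 0.008 and 0.055 m and z of spacer3_center in the frame of bracket below 0.0345 m and angle between spacer3_center's own z axis and vertical below 0.12 rad and angle between the x axis of spacer3_center and the x axis of bracket, either way round below 0.15 rad)) or (contact force between terminals and spacer4 above 4 N and (x of spacer4_center in the frame of bracket between -0.005 and 0.005 m and y of spacer4_center in the frame of bracket between 0.008 and 0.055 m and z of spacer4_center in the frame of bracket below 0.0345 m and angle between spacer4_center's own z axis and vertical below 0.12 rad and angle between the x axis of spacer4_center and the x axis of bracket, either way round below 0.15 rad)))), for 0.2 s.
At the end, for the whole second after the job is handed in: the robot still presses the resting terminal block (over 4 N); it and the end bracket each bear over 4 N from a spacer seated on the rail (centred within 5 mm, not over 3 mm high, upright within 0.12 rad, square within 0.15 rad); spacers not seated are over 120 mm from the bracket (all of step 2 and contact force between any of the fingers, the arm and terminals above 4 N and ((x of spacer1_center in the frame of bracket between -0.005 and 0.005 m and y of spacer1_center in the frame of bracket between 0.008 and 0.055 m and z of spacer1_center in the frame of bracket below 0.0345 m and angle between spacer1_center's own z axis and vertical below 0.12 rad and angle between the x axis of spacer1_center and the x axis of bracket, either way round below 0.15 rad) or horizontal distance between spacer1_center and bracket above 0.12 m) and ((x of spacer2_center in the frame of bracket between -0.005 and 0.005 m and y of spacer2_center in the frame of bracket between 0.008 and 0.055 m and z of spacer2_center in the frame of bracket below 0.0345 m and angle between spacer2_center's own z axis and vertical below 0.12 rad and angle between the x axis of spacer2_center and the x axis of bracket, either way round below 0.15 rad) or horizontal distance between spacer2_center and bracket above 0.12 m) and ((x of spacer3_center in the frame of bracket between -0.005 and 0.005 m and y of spacer3_center in the frame of bracket between 0.008 and 0.055 m and z of spacer3_center in the frame of bracket below 0.0345 m and angle between spacer3_center's own z axis and vertical below 0.12 rad and angle between the x axis of spacer3_center and the x axis of bracket, either way round below 0.15 rad) or horizontal distance between spacer3_center and bracket above 0.12 m) and ((x of spacer4_center in the frame of bracket between -0.005 and 0.005 m and y of spacer4_center in the frame of bracket between 0.008 and 0.055 m and z of spacer4_center in the frame of bracket below 0.0345 m and angle between spacer4_center's own z axis and vertical below 0.12 rad and angle between the x axis of spacer4_center and the x axis of bracket, either way round below 0.15 rad) or horizontal distance between spacer4_center and bracket above 0.12 m) and velocity of joint terminals between -0.003 and 0.003 m/s); the arm keeps its last pose, push and grip.
It fails at once if the stack is pushed on the end bracket with more than 60 N (contact force between bracket and anything else above 60 N).
It fails at once if a bystander is pushed more than 25 mm away (distance of any of relay, loose_terminal, screwdriver, multimeter, tape, ferrules, terminal_box, marker from where it was at the start of the episode above 0.025 m).
It also fails if it takes over 72 s, if anything falls off the work surface, if the arm or the gripper's body presses on something with over 40 N, if the wrist force passes 120 N, or if a joint passes its speed limit or range.

### The arm

A 6-joint arm with a two-finger parallel gripper is mounted at the origin on the work surface. World frame = base frame: x ahead of the robot, y to its left, z up, the work surface at z = 0. Lengths are in m, angles in rad, forces in N, time in s.
With the tool pointing down it reaches from about 0.325 to 0.775 m from the base axis. Payload 5.5 kg.
Tool frame: the origin (TCP) lies at the very end of the fingers, on their centre line; the grasp point (between the pads) lies 19 mm behind it; z points along the fingers, y is the line along which they close (so a half turn about z gives the same grasp; the last joint's range is limited). The gripper opens to 85 mm and grips with 20 to 120 N. Pads are 22 mm wide; open, the fingers measure 114 mm over their backs; the gripper's body (76 mm by 85 mm) begins 54 mm behind the grasp point. The pads swing forward as they close: fully open they stand 13 mm farther back than shut.
Start: joints at [-1.282, 0.091, 1.231, -0, 1.82, -0.057], TCP at [0.203, -0.564, 0.231] pointing down, gripper open.
Joint ranges: [-2.87, 2.87], [-0.86, 2.18], [0.17, 2.46], [-1.51, 4.65], [0.06, 2.69], [-2.65, 2.65]. Speed limits (rad/s): [2.57, 2.57, 3.01, 3.14, 3.14, 3.14].

### API

Orientations are given as a rotation vector (axis times angle).
In Python, from workcell import arm gives the robot as it stands.
- The arm moves only by the shell command python3 -m inch 'ROWS' [FORCE]. ROWS is JSON, a list that holds one entry, the list of rows, each a list of 7 numbers: the shift along the tool's x, y, z in m, then the turn, a rotation vector about the tool's x, y, z in degrees, then the gripper's target within -1 to 1 (shut at 1, half-way at 0, fully open at -1). In form: [[[tx, ty, tz, rx, ry, rz, jaw], ...]]. A call has 1 to 8 rows; each row is the pose to reach, as a shift and turn from the pose commanded when the call began, along the tool's axes at that moment; what a row does not reach only later rows make up. A row lasts 1/10 s, in which the tool goes at most 50 mm and 8.59 degrees, less where a joint would pass 70% of its speed; a pose out of reach is approached as far as the arm can. A call with a gripper value outside its range is refused whole. The fingers move at their own pace and stop on an object; FORCE is the grip in N (left out, the last holds). Time passes only in rows, so rows that repeat a pose let the fingers close. It gives the time, the measured TCP pose, the force, the opening and the grip force at its end, in the units of the state.
- arm.read_state(): the state, without advancing time (a new reading comes with each control period).
- arm.snapshot(name): name is "scene" or "top" or "wrist"; returns (picture, depth): 384x512x3 uint8, blue, green, red; 384x512 float32, m along the optical axis (not along the pixel's ray), 0 where there is no reading.
- arm.calibration(name): a dict with "fx", "fy", "cx", "cy" (pixels), "xyz" and "rotation" of the camera in the world; the wrist camera has in their place "hand_eye" (4x4, takes a point from camera to tool coordinates, whose origin is the TCP and whose axes are the flange's). Camera axes: x right, y up, looking along -z (the intrinsics and any distortion apply to the point x, -y, -z); pixel columns grow to the right and rows downward; lengths in m; the calibration is good to about 2 mm. A picture is of the moment at which its call begins: read the wrist's pose just before it. calibration takes no time and is no camera call.
- arm.close_job(): hands the job in; it is judged then, once.
The state is a dict: "clock": time; "qpos": joint angles; "joint_velocities": joint speeds; "effort": joint torques, N m; "tool_pos": TCP position; "ee_rot": TCP orientation; "contact_force": force on the tool from outside, world axes, zero at the start; "torque": the same for the moment, N m; "grip_width": opening from 0.0 (shut) to 1.0 (fully open); "grasp_force": force on a finger pad.
Only numpy, scipy, OpenCV 4.12 (cv2) and the standard library are available. Lean on these libraries where they do the work, as an engineer would, in place of code of your own. Each camera call takes 0.05 s, during which the arm holds its last target. There are 200 camera calls.

## Working session

There is one attempt and no reset: what is moved stays moved. The work goes in short steps, Python scripts to look and compute and a shell command to move; the robot and the scene stay as the last step left them, time stands still between calls to the robot, and variables do not carry over. Pictures are saved under pics/ and viewed, at most 10 in all, crops included, and the job is handed in when it is done.

```bash
mkdir -p pics; ls; cat > h.py <<'E'
import numpy as np, cv2
from scipy.spatial.transform import Rotation as R
from workcell import arm
def rot(c):
    r=np.array(c["rotation"],float); return r if r.shape==(3,3) else R.from_rotvec(r).as_matrix()
def grab(name):
    s=arm.read_state(); p,d=arm.snapshot(name); c=arm.calibration(name)
    if "hand_eye" in c:
        T=np.eye(4);T[:3,:3]=R.from_rotvec(s["ee_rot"]).as_matrix();T[:3,3]=s["tool_pos"];T=T@np.array(c["hand_eye"])
    else:
        T=np.eye(4);T[:3,:3]=rot(c);T[:3,3]=c["xyz"]
    return p,d,c,T
def cloud(d,c,T):
    v,u=np.mgrid[:d.shape[0],:d.shape[1]]
    P=np.stack([(u-c["cx"])/c["fx"]*d,-(v-c["cy"])/c["fy"]*d,-d],-1)
    W=P@T[:3,:3].T+T[:3,3]; W[d<=0]=np.nan; return W
E
python3 - <<'E'
from h import *
print(arm.read_state())
for n in("scene","top","wrist"):
    p,d,c,T=grab(n); print(n,c,T[:3,3].round(3)); cv2.imwrite(f"pics/{n}0.png",p); np.savez(f"{n}0.npz",p=p,d=d,T=T)
    W=cloud(d,c,T); print(np.nanmedian(W[...,2]), (d>0).mean())
a=cv2.imread("pics/top0.png");cv2.imwrite("pics/top0b.png",cv2.resize(a,(800,600)))
E
```

```text
pics
{'clock': 0.0, 'qpos': array([-1.28169323e+00,  9.18303065e-02,  1.23190721e+00,  1.82618373e-06,
        1.81979773e+00, -5.67036120e-02]), 'joint_velocities': array([ 0.00033375, -0.00056908, -0.00160849, -0.00118827,  0.00211861,
        0.00040671]), 'effort': array([ 1.21136522e-04, -4.58731270e+01, -4.18026352e+01, -1.97131442e-05,
        1.14510732e-02, -3.62303425e-06]), 'tool_pos': array([ 0.20328736, -0.56420365,  0.23015593]), 'ee_rot': array([-3.09284861e+00, -5.40158150e-01,  3.50798543e-04]), 'contact_force': array([ 0.34737342, -0.36190321,  0.38440348]), 'torque': array([ 0.01891406, -0.00450639,  0.03822036]), 'grasp_force': 0.0, 'grip_width': 0.9981986977667616}
scene {'fx': 438.92560558206185, 'fy': 438.92560558206185, 'cx': 246.62339004261656, 'cy': 196.6738114557221, 'xyz': array([ 1.26110832, -0.79360073,  0.91424828]), 'rotation': array([0.84734505, 0.30409426, 0.67749047])} [ 1.261 -0.794  0.914]
0.0008125854397975085 0.9957682291666666
top {'fx': 485.0910209819486, 'fy': 485.0910209819486, 'cx': 256.6626312176814, 'cy': 195.90681468794546, 'xyz': array([0.46057926, 0.01815783, 1.73312441]), 'rotation': array([ 0.04119236, -0.05779352, -1.54546998])} [0.461 0.018 1.733]
-0.0004801022551060852 0.9958902994791666
wrist {'fx': 343.327789281938, 'fy': 343.327789281938, 'cx': 254.3266166311404, 'cy': 193.89243801846916, 'hand_eye': array([[ 2.79476809e-04,  9.57762848e-01,  2.87559121e-01,
         7.28727607e-02],
       [ 9.99999930e-01, -3.38784455e-04,  1.56483907e-04,
        -4.83589525e-04],
       [ 2.47295033e-04,  2.87559057e-01, -9.57762876e-01,
        -1.42993378e-01],
       [ 0.00000000e+00,  0.00000000e+00,  0.00000000e+00,
         1.00000000e+00]])} [ 0.272 -0.539  0.373]
0.03771100747260708 0.9960174560546875
```

View pics/top0b.png

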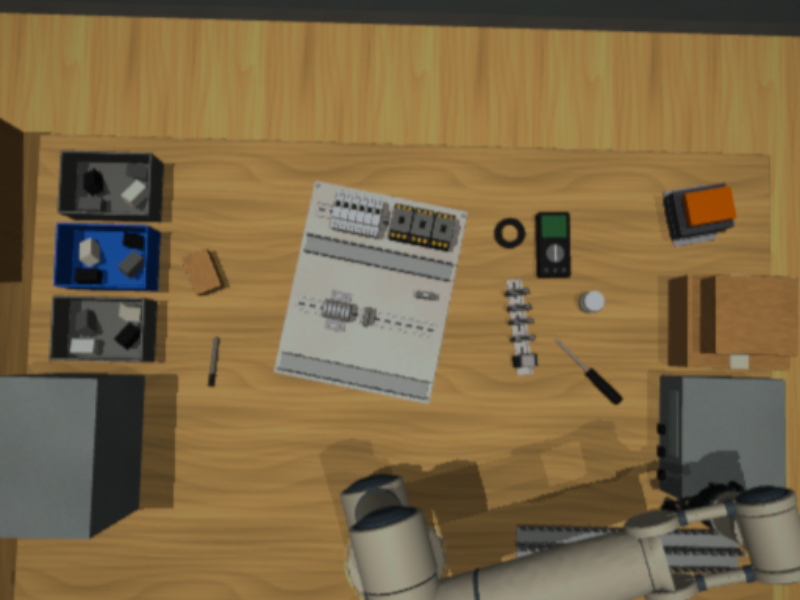

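View pics/scene0.png

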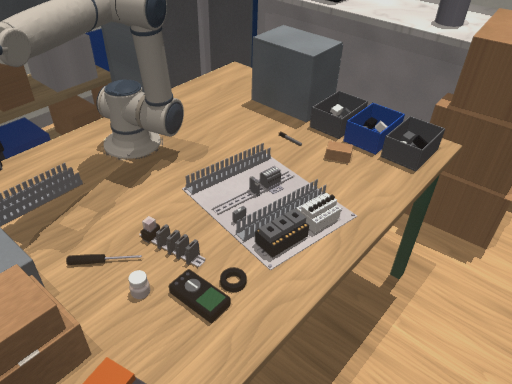

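View pics/wrist0.png

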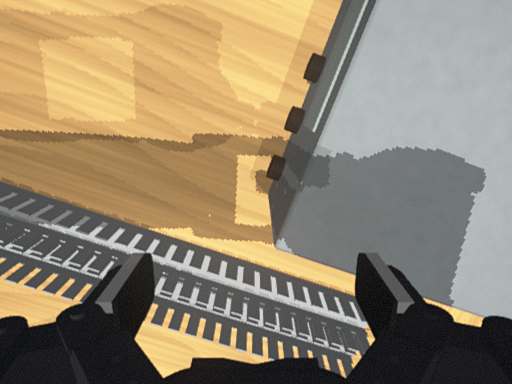

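The top view (scaled by 1.5625) shows the panel at about (372,290), with the terminal block at (338,310) and the bracket at (370,317). The offcut is at x≈520: four spacers at rows 293 to 340, then the relay at (525,360). Next I'll take coarse positions from depth.

```bash
python3 - <<'E'
from h import *
c=arm.calibration("top"); z=np.load("top0.npz"); W=cloud(z["d"],c,z["T"]); p=z["p"]
def at(u,v): return W[int(v/1.5625),int(u/1.5625)].round(3)
def blobs(u0,v0,u1,v1,lo,hi):
    s=[int(k/1.5625) for k in(u0,v0,u1,v1)]
    Z=W[s[1]:s[3],s[0]:s[2]]; m=((Z[...,2]>lo)&(Z[...,2]<hi)).astype(np.uint8)
    n,l=cv2.connectedComponents(m,connectivity=4)
    for i in range(1,n):
        q=Z[l==i]
        if len(q)>5:
            e=cv2.minAreaRect((q[:,:2]*1000).astype(np.float32)); print(len(q),q.mean(0).round(4),[np.round(k,1) for k in e])
print("bench",at(480,360),at(620,250))
print("offcut");blobs(500,275,545,380,.04,.09)
print("rail");blobs(300,290,440,345,.04,.09)
print("ducts");blobs(270,230,470,410,.043,.058)
hsv=cv2.cvtColor(p,cv2.COLOR_BGR2HSV)
m=((hsv[...,1]<40)&(hsv[...,2]>110)).astype(np.uint8); m[:, :165]=0;m[:,310:]=0;m[:100]=0;m[270:]=0
q=W[(m>0)&(W[...,2]<.012)]; print("panel",len(q),cv2.minAreaRect((q[:,:2]*1000).astype(np.float32)))
E
```

```text
bench [ 0.453 -0.182 -0.001] [ 0.714 -0.5   -0.005]
offcut
50 [ 0.6087 -0.2547  0.0585] [array([ 609.2, -256.8]), array([11.6, 48.9]), np.float64(7.6)]
52 [ 0.5736 -0.26    0.057 ] [array([ 574.1, -260.9]), array([12.2, 47. ]), np.float64(8.0)]
48 [ 0.5429 -0.2643  0.0578] [array([ 543.3, -265.5]), array([11.6, 43.8]), np.float64(7.6)]
46 [ 0.5053 -0.2696  0.0572] [array([ 505.1, -270.1]), array([11.4, 46.2]), np.float64(7.7)]
79 [ 0.4557 -0.2783  0.0641] [array([ 456.4, -282.6]), array([26.4, 37.8]), np.float64(11.3)]
rail
18 [ 0.599  -0.0416  0.044 ] [array([599.2, -42.3]), array([ 9.2, 26.3]), np.float64(15.2)]
16 [ 0.5944 -0.0634  0.0446] [array([595.4, -62. ]), array([10.9, 21.3]), np.float64(1.6)]
202 [0.5576 0.1463 0.0585] [array([558. , 146.9]), array([60.3, 39.6]), np.float64(80.2)]
43 [0.5462 0.0799 0.057 ] [array([545.9,  80.1]), array([11.8, 39.6]), np.float64(80.3)]
ducts
43 [0.7332 0.0846 0.0506] [array([732. ,  90.2]), array([59.7, 10.5]), np.float64(89.3)]
120 [ 0.7208 -0.0218  0.0531] [array([721.8, -20.7]), array([112.7,  17.6]), np.float64(80.3)]
23 [ 0.7079 -0.0893  0.053 ] [array([707.8, -89.3]), array([23.7, 14.3]), np.float64(78.5)]
12 [ 0.5984 -0.0382  0.0452] [array([598.8, -38.7]), array([ 6.3, 20.2]), np.float64(28.4)]
16 [0.5766 0.1532 0.0524] [array([576., 154.]), array([35.5,  6.5]), np.float64(79.7)]
10 [0.5701 0.1216 0.0533] [array([570.3, 121.7]), array([16.3,  6.1]), np.float64(68.1)]
6 [0.5626 0.0761 0.0547] [array([562.7,  75.6]), array([7.5, 6.2]), np.float64(27.9)]
33 [0.5424 0.1479 0.0525] [array([545.3, 150.1]), array([54. , 13.4]), np.float64(80.2)]
7 [0.5341 0.0788 0.0544] [array([534.3,  79.7]), array([ 5.6, 14.2]), np.float64(72.8)]
panel 9101 ((604.3905029296875, 71.53533935546875), (359.0657958984375, 448.01104736328125), 79.83613586425781)
```

```bash
cat >> h.py <<'E'
def rel(xyz,ang):
    "shift and turn (tool axes) to tool-down pose with tool x at angle ang (deg)"
    s=arm.read_state(); R0=R.from_rotvec(s["ee_rot"]); a=np.radians(ang)
    Rt=R.from_matrix(np.array([[np.cos(a),np.sin(a),0],[np.sin(a),-np.cos(a),0],[0,0,-1]]))
    t=R0.inv().apply(np.array(xyz)-s["tool_pos"]); print("t",t.round(4),"r",np.degrees((R0.inv()*Rt).as_rotvec()).round(2),"clock",round(s["clock"],2))
E
python3 - <<'E'
from h import *
rel((.557,-.263,.2),7.6); rel((.55,.11,.2),79.8)
E
```

```text
t [ 0.4349 -0.1635  0.0307] r [-9.000e-02  1.000e-02  1.221e+01] clock 0.15
t [ 0.5547 -0.5168  0.0312] r [-8.000e-02 -5.000e-02 -5.999e+01] clock 0.15
```

```bash
python3 -m inch '[[[0.12,-0.05,0,0,0,3,-1],[0.2,-0.08,0,0,0,6,-1],[0.435,-0.163,0.03,0,0,12.2,-1],[0.435,-0.163,0.03,0,0,12.2,-1],[0.435,-0.163,0.03,0,0,12.2,-1],[0.435,-0.163,0.03,0,0,12.2,-1],[0.435,-0.163,0.03,0,0,12.2,-1],[0.435,-0.163,0.03,0,0,12.2,-1]]]' 20
python3 -c "
from h import *
rel((.557,-.263,.2),7.6)"
```

```text
clock: 0.95
tool_pos: [0.5083, -0.3042, 0.2063]
ee_rot: [-3.135, -0.209, 0.0]
contact_force: [0.1, -1.1, 0.1]
grip_width: 1.001
grasp_force: 0.0
t [ 0.0537 -0.0344  0.0063] r [-0.    0.01  0.01] clock 0.95
```

```bash
python3 -m inch '[[[0.054,-0.034,0.006,0,0,0,-1],[0.054,-0.034,0.006,0,0,0,-1],[0.054,-0.034,0.006,0,0,0,-1],[0.054,-0.034,0.006,0,0,0,-1],[0.054,-0.034,0.006,0,0,0,-1]]]'
python3 - <<'E'
from h import *
p,d,c,T=grab("wrist"); cv2.imwrite("pics/w1.png",p); np.savez("w1.npz",p=p,d=d,T=T)
W=cloud(d,c,T); print(T[:3,3].round(4))
for lo,hi in((.045,.075),(.056,.075)):
  m=((W[...,2]>lo)&(W[...,2]<hi)).astype(np.uint8); n,l,st,ce=cv2.connectedComponentsWithStats(m,connectivity=4)
  for i in range(1,n):
    q=W[l==i]
    if 60<len(q): e=cv2.minAreaRect((q[:,:2]*1000).astype(np.float32)); print(len(q),ce[i].round(0),q.mean(0).round(4),[np.round(k,1) for k in e])
E
```

```text
clock: 1.45
tool_pos: [0.5551, -0.2664, 0.2011]
ee_rot: [3.134, 0.205, -0.0]
contact_force: [0.2, -0.3, 0.6]
grip_width: 1.0
grasp_force: 0.0
[ 0.6272 -0.2564  0.344 ]
70 [62.  5.] [ 0.67   -0.1031  0.0521] [array([ 670.3, -101.9]), array([13.9,  1.9]), np.float64(79.7)]
78 [30. 48.] [ 0.6363 -0.0772  0.0517] [array([636.3, -76.3]), array([13.9,  2.2]), np.float64(80.3)]
73 [56. 56.] [ 0.6328 -0.0968  0.0517] [array([632.9, -95.7]), array([13.8,  2. ]), np.float64(79.7)]
893 [252. 114.] [ 0.6088 -0.257   0.06  ] [array([ 608.7, -256.9]), array([12.1, 49.1]), np.float64(7.7)]
2527 [444. 161.] [ 0.5921 -0.4222  0.059 ] [array([ 591.5, -424.9]), array([43.9, 44.8]), np.float64(8.7)]
917 [253. 157.] [ 0.5744 -0.2619  0.0589] [array([ 573.6, -261.9]), array([12.3, 50. ]), np.float64(7.3)]
925 [253. 191.] [ 0.5442 -0.2661  0.0582] [array([ 543. , -266.4]), array([12.8, 48.6]), np.float64(7.7)]
914 [253. 232.] [ 0.5066 -0.2709  0.0575] [array([ 504.7, -271.4]), array([12.8, 48.5]), np.float64(7.8)]
1129 [253. 283.] [ 0.459  -0.2778  0.0642] [array([ 455.2, -278. ]), array([28., 28.]), np.fl
[... 155 characters left out ...]
 [array([401. , -53.7]), array([13.8,  3.4]), np.float64(78.1)]
836 [252. 114.] [ 0.6088 -0.2572  0.0607] [array([ 608.7, -257. ]), array([12. , 44.2]), np.float64(7.5)]
2236 [447. 161.] [ 0.5918 -0.4241  0.06  ] [array([ 591.4, -425.1]), array([43.6, 44.4]), np.float64(9.3)]
757 [253. 158.] [ 0.5737 -0.262   0.0607] [array([ 573.6, -262. ]), array([12.3, 43.2]), np.float64(7.3)]
725 [253. 193.] [ 0.5433 -0.2662  0.0605] [array([ 542.8, -266.5]), array([12.5, 43.6]), np.float64(7.5)]
657 [253. 234.] [ 0.5055 -0.2711  0.0603] [array([ 504.9, -271.4]), array([12.7, 43.4]), np.float64(9.4)]
969 [253. 285.] [ 0.4576 -0.278   0.0665] [array([ 455.1, -278. ]), array([28. , 27.8]), np.float64(7.3)]
```

View pics/w1.png

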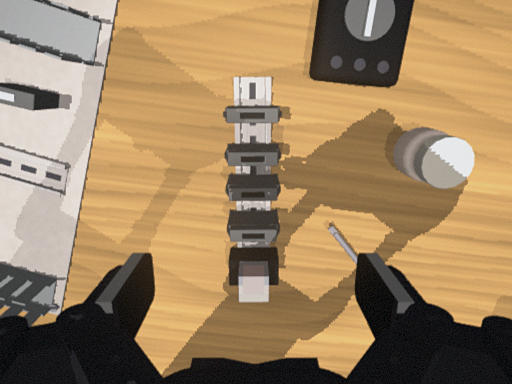

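The picture shows four spacers in a column at rows 114, 157, 191 and 232 (col 252), then the relay at row 283. Their tops are 60.5 high, as expected, and the top view gave the same positions. I'll pick the far one first.

```bash
python3 -c "
from h import *
rel((.6087,-.257,.08),7.5); rel((.6087,-.257,.011),7.5)"
```

```text
t [ 0.0544 -0.0024  0.1212] r [ 0.04 -0.01 -0.01] clock 1.5
t [ 0.0543 -0.0025  0.1902] r [ 0.04 -0.01 -0.01] clock 1.5
```

```bash
python3 -m inch '[[[0.054,-0.0025,0.04,0,0,0,-1],[0.054,-0.0025,0.08,0,0,0,-1],[0.054,-0.0025,0.12,0,0,0,-1],[0.054,-0.0025,0.15,0,0,0,-1],[0.054,-0.0025,0.18,0,0,0,-1],[0.054,-0.0025,0.19,0,0,0,-1],[0.054,-0.0025,0.19,0,0,0,-1]]]' 40
python3 -c "
from h import *
rel((.6087,-.257,.011),7.5)"
```

```text
clock: 2.2
tool_pos: [0.6077, -0.2559, 0.0091]
ee_rot: [-3.133, -0.206, 0.005]
contact_force: [-0.4, -0.1, -0.1]
grip_width: 0.999
grasp_force: 0.0
t [ 0.0009  0.0013 -0.0019] r [-0.1   0.17  0.02] clock 2.2
```

```bash
python3 -m inch '[[[0.001,0.001,-0.002,0,0,0,0.8],[0.001,0.001,-0.002,0,0,0,0.8],[0.001,0.001,-0.002,0,0,0,0.8],[0.001,0.001,-0.002,0,0,0,0.8],[0.001,0.001,-0.002,0,0,0,0.8],[0.001,0.001,-0.002,0,0,0,0.8]]]' 40
```

```text
clock: 2.8
tool_pos: [0.6119, -0.2571, 0.016]
ee_rot: [3.132, 0.208, 0.007]
contact_force: [-0.1, -0.6, 5.9]
grip_width: 0.575
grasp_force: 41.6
```

```bash
python3 -m inch '[[[0,0,0,0,0,0,0.8],[0,0,0,0,0,0,0.8],[0,0,-0.02,0,0,0,0.8],[0,0,-0.04,0,0,0,0.8],[0,0,-0.08,0,0,0,0.8],[0,0,-0.12,0,0,0,0.8],[0,0,-0.12,0,0,0,0.8],[0,0,-0.12,0,0,0,0.8]]]' 40
python3 - <<'E'
from h import *
rel((.5462,.0799,.19),79.8)
p,d,c,T=grab("wrist"); cv2.imwrite("pics/w2.png",p)
E
```

```text
clock: 3.6
tool_pos: [0.6114, -0.2565, 0.1355]
ee_rot: [3.132, 0.209, 0.007]
contact_force: [-0.3, -0.1, -0.9]
grip_width: 0.573
grasp_force: 41.4
t [-0.0197 -0.342  -0.0554] r [  0.27  -0.1  -72.18] clock 3.6
```

View pics/w2.png

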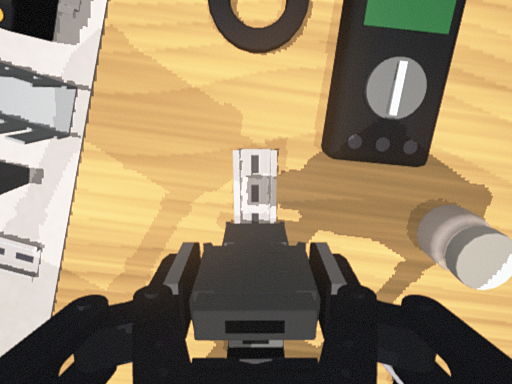

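The spacer is held squarely between the pads at about (255,290), and the offcut spot under it is empty. I'll go to the panel and view it with the spacer in hand.

```bash
python3 - <<'E'
from h import *
s=arm.read_state(); p,d,c,T=grab("wrist"); W=cloud(d,c,T)
Q=R.from_rotvec(s["ee_rot"]).inv().apply(W.reshape(-1,3)-s["tool_pos"])
m=(abs(Q[:,1])<.028)&(abs(Q[:,0])<.02)&(Q[:,2]<-.03)&(Q[:,2]>-.07)
q=Q[m]; t=np.nanmin(q[:,2]); q=q[q[:,2]<t+.004]; print(t,len(q),q[:,:2].min(0),q[:,:2].max(0),cv2.minAreaRect((q[:,:2]*1000).astype(np.float32)))
rel((.539,.040,.19),79.8)
E
python3 -m inch '[[[0,-0.02,-0.02,0,0,-8,0.8],[-0.02,-0.05,-0.05,0,0,-16,0.8],[-0.02,-0.1,-0.055,0,0,-24,0.8],[-0.02,-0.15,-0.055,0,0,-32,0.8],[-0.02,-0.2,-0.055,0,0,-40,0.8],[-0.03,-0.25,-0.055,0,0,-48,0.8],[-0.03,-0.28,-0.055,0,0,-56,0.8],[-0.03,-0.3,-0.055,0,0,-64,0.8]]]' 40
```

```text
-0.06999948210221318 494 [ 0.01471989 -0.02793597] [0.01734804 0.0279456 ] ((16.211074829101562, 0.0034618377685546875), (2.497436285018921, 55.88140106201172), 0.6742693185806274)
t [-0.0313 -0.3028 -0.058 ] r [-7.000e-02  3.000e-02 -7.218e+01] clock 3.7
clock: 4.5
tool_pos: [0.5395, 0.0398, 0.186]
ee_rot: [-2.539, -1.847, 0.003]
contact_force: [0.1, -0.1, -0.6]
grip_width: 0.571
grasp_force: 41.5
```

```bash
python3 -m inch '[[[0,0,0,0,0,-8,0.8],[0,0,0,0,0,-8,0.8],[0,0,0,0,0,-8,0.8]]]' 40
python3 -c "
from h import *
rel((.539,.040,.19),79.8)"
```

```text
clock: 4.8
tool_pos: [0.5405, 0.037, 0.1863]
ee_rot: [-2.416, -2.006, 0.003]
contact_force: [0.8, -0.1, -1.1]
grip_width: 0.569
grasp_force: 41.5
t [ 0.0026 -0.002  -0.0037] r [-0.13  0.03 -0.41] clock 4.8
```

```bash
python3 - <<'E'
from h import *
s=arm.read_state(); p,d,c,T=grab("wrist"); W=cloud(d,c,T); np.savez("w3.npz",p=p,d=d,T=T); cv2.imwrite("pics/w3.png",p)
print(s["tool_pos"])
Q=R.from_rotvec(s["ee_rot"]).inv().apply(W.reshape(-1,3)-s["tool_pos"])
m=(abs(Q[:,1])<.019)&(abs(Q[:,0])<.02)&(Q[:,2]<-.03)&(Q[:,2]>-.052)
q=Q[m]; print("hist z",np.histogram(q[:,2],bins=11,range=(-.052,-.03))[0])
t=np.median(q[q[:,2]<-.040][:,2]); k=q[abs(q[:,2]-t)<.0015]; print(t,np.percentile(k[:,:2],[1,50,99],axis=0).round(4))
a=np.radians(79.8); ey=np.array([np.cos(a),np.sin(a)]); ex=np.array([ey[1],-ey[0]])
for lo,hi in((.05,.06),(.0605,.066),(.0525,.0555)):
  m=((W[...,2]>lo)&(W[...,2]<hi)).astype(np.uint8); n,l,st,ce=cv2.connectedComponentsWithStats(m,connectivity=4)
  print(lo)
  for i in range(1,n):
    q=W[l==i]
    if 150<len(q): e=cv2.minAreaRect((q[:,:2]*1000).astype(np.float32)); print(len(q),ce[i].round(0),q.mean(0).round(4),[np.round(x,1) for x in e])
E
```

```text
[0.54051091 0.03703729 0.18632605]
hist z [   0    0   69 3169  563  369  375  352  340  320  313]
-0.0447081760856142 [[-0.0081 -0.0186]
 [-0.0014 -0.0001]
 [ 0.0041  0.0186]]
0.05
1099 [251.  40.] [0.5569 0.1448 0.0535] [array([555.9, 145. ]), array([54.2, 40. ]), np.float64(79.7)]
1248 [501.  33.] [0.7391 0.1157 0.0529] [array([741.8, 117. ]), array([41.6, 18.4]), np.float64(80.3)]
1400 [496.  87.] [0.7362 0.0778 0.0531] [array([736.6,  78.2]), array([34.3, 22.9]), np.float64(79.4)]
835 [251. 130.] [0.5449 0.0814 0.0575] [array([544.4,  81. ]), array([13.2, 39.7]), np.float64(79.8)]
1401 [485. 168.] [0.726  0.0162 0.0556] [array([731.6,  13.7]), array([44.8, 28.3]), np.float64(79.1)]
2349 [470. 243.] [ 0.7142 -0.0507  0.0555] [array([715.2, -54.1]), array([92.3, 27.2]), np.float64(74.5)]
0.0605
756 [249.  10.] [0.5593 0.1637 0.0617] [array([559.5, 163.7]), array([12.4, 29.6]), np.float64(79.1)]
1610 [249.  42.] [0.5553 0.1428 0.0618] [array([555.3, 142.9]), array([29.3, 29.6]), np.float64(79.4)]
504 [249.  72.] [0.5517 0.123  0.0617] [array([551.7, 122.8]), array([ 9.1, 29.5]), np
[... 454 characters left out ...]
0.5734 0.1427 0.0533] [array([573.1, 141.8]), array([53.9,  5.9]), np.float64(78.0)]
395 [504.  20.] [0.7406 0.1245 0.0535] [array([740.6, 125.7]), array([23.8, 13.2]), np.float64(86.3)]
396 [501.  49.] [0.739  0.1047 0.0534] [array([739.7, 104.8]), array([16.7, 17.6]), np.float64(80.4)]
345 [499.  75.] [0.7376 0.0868 0.0535] [array([738.5,  86.8]), array([16.6, 20.2]), np.float64(80.1)]
507 [495.  98.] [0.7354 0.0699 0.0534] [array([735.5,  72. ]), array([20.8, 22.1]), np.float64(79.0)]
248 [470. 216.] [ 0.7152 -0.025   0.0543] [array([714.4, -27.1]), array([49. , 20.9]), np.float64(56.1)]
218 [460. 266.] [ 0.7057 -0.0712  0.0543] [array([703.5, -73.8]), array([46., 15.]), np.float64(61.0)]
```

View pics/w3.png

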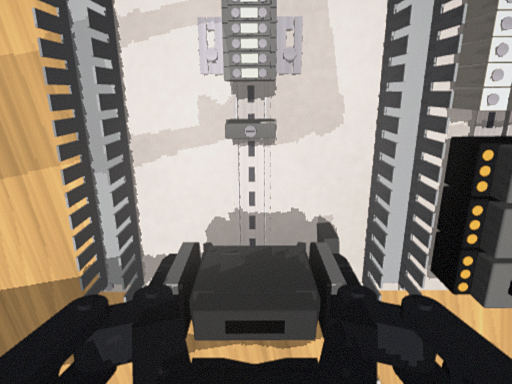

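```bash
cat >> h.py <<'E'
a=np.radians(79.8); ey=np.array([np.cos(a),np.sin(a)]); ex=np.array([ey[1],-ey[0]])
def pan(W,o=(.5449,.0812)):
    D=W[...,:2]-np.array(o); return np.stack([D@ex,D@ey,W[...,2]],-1)
def world(x,y,o=(.5449,.0812)): return np.array(o)+x*ex+y*ey
E
python3 - <<'E'
from h import *
z=np.load("w3.npz"); c=arm.calibration("wrist"); P=pan(cloud(z["d"],c,z["T"])).reshape(-1,3); P=P[~np.isnan(P[:,0])]
def rng(n,lo,hi,y0,y1,xm=.03,x0=0):
    q=P[(P[:,2]>lo)&(P[:,2]<hi)&(P[:,1]>y0)&(P[:,1]<y1)&(abs(P[:,0])<xm)&(abs(P[:,0])>x0)]; print(n,len(q),(np.percentile(q[:,:2],[1,5,50,95,99],axis=0)*1000).round(1).T.tolist())
rng("bracket top",.0565,.0585,-.02,.02)
rng("bracket face side",.02,.05,-.02,.02)
rng("block top",.0605,.064,.02,.1)
rng("block shoulder",.051,.055,.02,.1,.021,.0155)
rng("block low",.015,.045,.02,.1,.018)
rng("rail gap",.009,.012,.008,.035)
rng("rail all",.0095,.0115,-.1,-.02)
E
```

```text
bracket top 563 [[-20.0, -18.4, -0.5, 17.6, 19.1], [-5.8, -5.6, -0.1, 5.2, 5.3]]
bracket face side 125 [[-19.4, -17.9, -2.2, 16.4, 18.5], [5.5, 5.5, 5.7, 5.7, 5.8]]
block top 2869 [[-15.0, -13.8, -0.7, 12.6, 14.0], [38.3, 40.4, 64.7, 87.8, 89.6]]
block shoulder 931 [[-20.4, -19.9, -16.0, 19.2, 19.5], [38.0, 40.6, 66.4, 89.8, 91.5]]
block low 45 [[-17.6, -16.2, -0.4, 16.0, 17.5], [37.7, 37.7, 37.7, 37.7, 37.8]]
rail gap 347 [[-17.8, -17.2, 12.6, 17.0, 17.1], [8.1, 9.1, 22.1, 33.4, 34.9]]
rail all 679 [[-17.6, -17.2, -12.7, 16.6, 16.8], [-98.9, -95.9, -57.8, -23.9, -20.9]]
```

The picture shows the bracket at (251,130), the terminal block above row 95, and the spacer in hand at (255,270). Bracket face to block face measures 32.0 mm, so two spacers leave 8 mm for the slide to close. I'll place the first one.

```bash
python3 -c "
from h import *
w=world(-.0004,.0157); print(w); rel((*w,.09),79.8)"
```

```text
[0.54728655 0.0967227 ]
t [ 0.0602 -0.0044  0.0966] r [-0.1   0.03 -0.41] clock 4.85
```

```bash
python3 -m inch '[[[0.03,-0.0044,0,0,0,-0.4,0.8],[0.06,-0.0044,0.03,0,0,-0.4,0.8],[0.06,-0.0044,0.06,0,0,-0.4,0.8],[0.06,-0.0044,0.09,0,0,-0.4,0.8],[0.06,-0.0044,0.0965,0,0,-0.4,0.8],[0.06,-0.0044,0.0965,0,0,-0.4,0.8],[0.06,-0.0044,0.0965,0,0,-0.4,0.8]]]' 40
python3 -c "
from h import *
w=world(-.0004,.0157); rel((*w,.03),79.8)"
```

```text
clock: 5.55
tool_pos: [0.5483, 0.0966, 0.0929]
ee_rot: [2.407, 2.017, 0.003]
contact_force: [-0.5, -0.3, 0.2]
grip_width: 0.572
grasp_force: 41.5
t [-0.0001 -0.0011  0.0629] r [ 0.11 -0.03  0.12] clock 5.55
```

```bash
python3 -m inch '[[[0,-0.001,0.02,0,0,0,0.8],[0,-0.001,0.04,0,0,0,0.8],[0,-0.001,0.055,0,0,0,0.8],[0,-0.001,0.06,0,0,0,0.8],[0,-0.001,0.062,0,0,0,0.8],[0,-0.001,0.062,0,0,0,0.8],[0,-0.001,0.062,0,0,0,0.8]]]' 40
python3 -c "
from h import *
w=world(-.0004,.0157); rel((*w,.0188),79.8)"
```

```text
clock: 6.25
tool_pos: [0.5472, 0.0973, 0.0304]
ee_rot: [2.406, 2.019, 0.003]
contact_force: [0.4, -0.3, -0.7]
grip_width: 0.574
grasp_force: 41.5
t [-0.0005  0.0002  0.0116] r [ 0.1  -0.03  0.21] clock 6.25
```

```bash
python3 -m inch '[[[0,0,0.003,0,0,0.2,0.8],[0,0,0.006,0,0,0.2,0.8],[0,0,0.008,0,0,0.2,0.8],[0,0,0.01,0,0,0.2,0.8],[0,0,0.01,0,0,0.2,0.8],[0,0,0.01,0,0,0.2,0.8]]]' 40
python3 -c "
from h import *
w=world(-.0004,.0157); rel((*w,.0188),79.8)"
```

```text
clock: 6.85
tool_pos: [0.5464, 0.0972, 0.0191]
ee_rot: [-2.41, -2.015, 0.0]
contact_force: [0.6, 0.3, -0.1]
grip_width: 0.57
grasp_force: 41.6
t [-0.0003  0.0009  0.0003] r [-0.01  0.    0.01] clock 6.85
```

```bash
python3 -m inch '[[[0,0,0.001,0,0,0,0.8],[0,0,0.002,0,0,0,0.8],[0,0,0.002,0,0,0,0.8]]]' 40
```

```text
clock: 7.15
tool_pos: [0.5466, 0.0972, 0.0189]
ee_rot: [2.41, 2.015, 0.001]
contact_force: [-4.8, -1.2, 7.9]
grip_width: 0.573
grasp_force: 42.3
```

```bash
python3 -m inch '[[[0,0,0,0,0,0,-0.7],[0,0,0,0,0,0,-0.7],[0,0,0,0,0,0,-0.7],[0,0,-0.03,0,0,0,-0.7],[0,0,-0.07,0,0,0,-0.7],[0,0,-0.12,0,0,0,-1],[0,0,-0.16,0,0,0,-1],[-0.05,0,-0.16,0,0,0,-1]]]' 40
python3 - <<'E'
from h import *
p,d,c,T=grab("wrist"); cv2.imwrite("pics/w4.png",p)
P=pan(cloud(d,c,T)).reshape(-1,3); P=P[~np.isnan(P[:,0])]
def rng(n,lo,hi,y0,y1,xm=.03):
    q=P[(P[:,2]>lo)&(P[:,2]<hi)&(P[:,1]>y0)&(P[:,1]<y1)&(abs(P[:,0])<xm)]; print(n,len(q),(np.percentile(q,[1,5,50,95,99],axis=0)*1000).round(1).T.tolist())
rng("bracket",.055,.0595,-.02,.007);rng("spacer",.0595,.072,.007,.03);rng("block",.0605,.064,.033,.1)
rel((.5736,-.262,.09),7.5)
E
```

```text
clock: 7.95
tool_pos: [0.5406, 0.0516, 0.1847]
ee_rot: [2.399, 2.02, 0.017]
contact_force: [1.8, -1.4, 0.0]
grip_width: 0.996
grasp_force: 0.0
bracket 739 [[-19.9, -18.3, -0.1, 17.3, 18.9], [-6.3, -5.5, 0.2, 5.5, 5.8], [55.7, 56.4, 57.7, 59.1, 59.4]]
spacer 884 [[-22.4, -20.8, -1.8, 17.3, 18.9], [8.0, 8.1, 13.9, 19.3, 19.5], [61.9, 62.6, 63.8, 65.1, 65.6]]
block 3209 [[-15.1, -13.8, -0.5, 13.0, 14.3], [38.4, 41.2, 69.0, 94.3, 96.4], [60.6, 60.7, 61.7, 62.9, 63.3]]
t [-0.2926  0.088   0.0933] r [ 0.5  -0.09 72.26] clock 8.0
```

The first spacer is seated: its top is at 63.8 mm, its middle at y 13.9, and it's 1.6 mm off the bracket in x. Now the second.

```bash
python3 -m inch '[[[-0.03,0.01,0,0,0,8,-1],[-0.07,0.02,0,0,0,16,-1],[-0.11,0.035,0,0,0,24,-1],[-0.15,0.05,0,0,0,32,-1],[-0.2,0.06,0,0,0,40,-1],[-0.24,0.07,0,0,0,48,-1],[-0.28,0.085,0,0,0,56,-1],[-0.293,0.088,0,0,0,64,-1]]]' 40
python3 -m inch '[[[0,0,0,0,0,8.2,-1],[0,0,0.04,0,0,8.2,-1],[0,0,0.08,0,0,8.2,-1],[0,0,0.08,0,0,8.2,-1],[0,0,0.08,0,0,8.2,-1]]]' 40
python3 -c "
from h import *
rel((.5736,-.262,.014),7.5)"
```

```text
clock: 8.8
tool_pos: [0.5717, -0.2601, 0.1754]
ee_rot: [3.114, 0.417, -0.003]
contact_force: [-0.1, -0.4, -0.6]
grip_width: 1.001
grasp_force: 0.0
clock: 9.3
tool_pos: [0.5717, -0.2557, 0.0964]
ee_rot: [-3.133, -0.208, 0.004]
contact_force: [0.3, -0.7, 1.2]
grip_width: 0.998
grasp_force: 0.0
t [0.0012 0.0066 0.0824] r [-0.09  0.14  0.1 ] clock 9.3
```

```bash
python3 -m inch '[[[0.001,0.0065,0,0,0,0,-1],[0.001,0.0065,0.03,0,0,0,-1],[0.001,0.0065,0.06,0,0,0,-1],[0.001,0.0065,0.08,0,0,0,-1],[0.001,0.0065,0.0825,0,0,0,-1],[0.001,0.0065,0.0825,0,0,0,-1],[0.001,0.0065,0.0825,0,0,0,-1]]]' 40
python3 -c "
from h import *
rel((.5736,-.262,.014),7.5)"
```

```text
clock: 10.0
tool_pos: [0.5758, -0.2632, 0.0178]
ee_rot: [3.132, 0.208, 0.006]
contact_force: [0.3, -0.2, 1.0]
grip_width: 1.001
grasp_force: 0.0
t [-0.0021 -0.0015  0.0038] r [ 0.15 -0.21  0.11] clock 10.0
```

```bash
python3 -m inch '[[[-0.001,-0.0015,0.002,0,0,0,-1],[-0.001,-0.0015,0.002,0,0,0,0.8],[-0.001,-0.0015,0.002,0,0,0,0.8],[-0.001,-0.0015,0.002,0,0,0,0.8],[-0.001,-0.0015,0.002,0,0,0,0.8],[-0.001,-0.0015,0.002,0,0,0,0.8],[-0.001,-0.0015,0.002,0,0,0,0.8]]]' 40
python3 -m inch '[[[0,0,-0.02,0,0,0,0.8],[0,0,-0.06,0,0,0,0.8],[0,0,-0.1,0,0,0,0.8],[0,0,-0.14,0,0,0,0.8],[0,0,-0.14,0,0,0,0.8],[0,0,-0.14,0,0,0,0.8]]]' 40
python3 - <<'E'
from h import *
s=arm.read_state(); p,d,c,T=grab("wrist"); W=cloud(d,c,T)
Q=R.from_rotvec(s["ee_rot"]).inv().apply(W.reshape(-1,3)-s["tool_pos"])
q=Q[(abs(Q[:,1])<.019)&(abs(Q[:,0])<.02)&(Q[:,2]<-.040)&(Q[:,2]>-.052)]
t=np.median(q[:,2]); k=q[abs(q[:,2]-t)<.0015]; print(t,np.percentile(k[:,:2],[1,50,99],axis=0).round(4))
w=world(-.0004,.0287+.002); print(w); rel((*w,.15),79.8)
E
```

```text
clock: 10.7
tool_pos: [0.5734, -0.2611, 0.0133]
ee_rot: [3.134, 0.209, 0.001]
contact_force: [-0.3, 0.8, 4.0]
grip_width: 0.574
grasp_force: 41.5
clock: 11.3
tool_pos: [0.5734, -0.2612, 0.1536]
ee_rot: [3.134, 0.208, 0.003]
contact_force: [0.2, -0.1, -1.5]
grip_width: 0.571
grasp_force: 41.4
-0.047177633959332686 [[-0.006  -0.0186]
 [ 0.0009  0.0002]
 [ 0.0063  0.0186]]
[0.54994282 0.11148564]
t [ 0.0267 -0.372   0.0018] r [-9.000e-02  3.000e-02 -7.219e+01] clock 11.35
```

```bash
python3 -m inch '[[[0.003,-0.04,0,0,0,-8,0.8],[0.006,-0.09,0,0,0,-16,0.8],[0.01,-0.14,0,0,0,-24,0.8],[0.014,-0.19,0,0,0,-32,0.8],[0.018,-0.24,0,0,0,-40,0.8],[0.02,-0.29,0,0,0,-48,0.8],[0.024,-0.34,0,0,0,-56,0.8],[0.026,-0.37,0,0,0,-64,0.8]]]' 40
python3 -m inch '[[[0,0,0,0,0,-8.2,0.8],[0,0,0,0,0,-8.2,0.8],[0,0,0,0,0,-8.2,0.8]]]' 40
python3 -c "
from h import *
w=world(-.0004,.0285); rel((*w,.09),79.8)"
```

```text
clock: 12.15
tool_pos: [0.548, 0.1125, 0.1497]
ee_rot: [-2.538, -1.847, 0.006]
contact_force: [-0.5, -0.6, -0.2]
grip_width: 0.572
grasp_force: 41.5
clock: 12.45
tool_pos: [0.5491, 0.1089, 0.1507]
ee_rot: [-2.413, -2.01, 0.005]
contact_force: [0.1, -0.1, -0.4]
grip_width: 0.574
grasp_force: 41.5
t [0.0006 0.0005 0.0607] r [-0.17  0.07 -0.22] clock 12.45
```

```bash
python3 -m inch '[[[0.0005,0.0005,0.03,0,0,0,0.8],[0.0005,0.0005,0.06,0,0,0,0.8],[0.0005,0.0005,0.06,0,0,0,0.8],[0.0005,0.0005,0.06,0,0,0,0.8],[0.0005,0.0005,0.06,0,0,0,0.8]]]' 40
python3 -c "
from h import *
w=world(-.0004,.0285); rel((*w,.0163),79.8)"
```

```text
clock: 12.95
tool_pos: [0.5513, 0.1093, 0.0946]
ee_rot: [2.411, 2.012, 0.003]
contact_force: [0.9, -0.2, -0.9]
grip_width: 0.574
grasp_force: 41.5
t [-0.0003 -0.0019  0.0783] r [ 0.13 -0.04 -0.09] clock 12.95
```

```bash
python3 -m inch '[[[0,-0.0015,0.005,0,0,0,0.8],[0,-0.0015,0.015,0,0,0,0.8],[0,-0.0015,0.03,0,0,0,0.8],[0,-0.0015,0.045,0,0,0,0.8],[0,-0.0015,0.06,0,0,0,0.8],[0,-0.0015,0.065,0,0,0,0.8],[0,-0.0015,0.065,0,0,0,0.8]]]' 40
python3 -c "
from h import *
w=world(-.0004,.0285); rel((*w,.0163),79.8)"
```

```text
clock: 13.65
tool_pos: [0.5479, 0.1098, 0.0258]
ee_rot: [-2.409, -2.014, 0.004]
contact_force: [0.3, -0.4, -0.1]
grip_width: 0.572
grasp_force: 41.5
t [-0.0002  0.0017  0.0095] r [-0.17  0.06  0.01] clock 13.65
```

```bash
python3 -m inch '[[[0,0.001,0.003,0,0,0,0.8],[0,0.001,0.006,0,0,0,0.8],[0,0.001,0.009,0,0,0,0.8],[0,0.001,0.011,0,0,0,0.8],[0,0.001,0.011,0,0,0,0.8],[0,0.001,0.011,0,0,0,0.8]]]' 40
python3 -c "
from h import *
w=world(-.0004,.0285); rel((*w,.0163),79.8)"
```

```text
clock: 14.25
tool_pos: [0.5499, 0.1098, 0.0168]
ee_rot: [2.41, 2.015, 0.0]
contact_force: [-0.6, 1.2, -0.9]
grip_width: 0.571
grasp_force: 41.6
t [-0.0005 -0.0003  0.0005] r [ 0.01 -0.    0.01] clock 14.25
```

```bash
python3 -m inch '[[[0,0,0.001,0,0,0,0.8],[0,0,0.002,0,0,0,0.8],[0,0,0.0025,0,0,0,0.8],[0,0,0.0025,0,0,0,0.8]]]' 40
```

```text
clock: 14.65
tool_pos: [0.5501, 0.1098, 0.0163]
ee_rot: [2.409, 2.015, 0.001]
contact_force: [-5.1, 0.0, 10.2]
grip_width: 0.575
grasp_force: 42.4
```

```bash
python3 -m inch '[[[0,0,0,0,0,0,-0.7],[0,0,0,0,0,0,-0.7],[0,0,0,0,0,0,-0.7],[0,0,-0.03,0,0,0,-0.7],[0,0,-0.07,0,0,0,-0.7],[0,0,-0.12,0,0,0,-1],[0,0,-0.16,0,0,0,-1],[0,0,-0.16,0,0,0,-1]]]' 40
python3 -m inch '[[[0,0,0,0,0,0,-1],[0,0,0,0,0,0,-1]]]'
python3 - <<'E'
from h import *
p,d,c,T=grab("wrist"); cv2.imwrite("pics/w5.png",p)
P=pan(cloud(d,c,T)).reshape(-1,3); P=P[~np.isnan(P[:,0])]
def rng(n,lo,hi,y0,y1,xm=.03):
    q=P[(P[:,2]>lo)&(P[:,2]<hi)&(P[:,1]>y0)&(P[:,1]<y1)&(abs(P[:,0])<xm)]; print(n,len(q),(np.percentile(q,[1,5,50,95,99],axis=0)*1000).round(1).T.tolist())
rng("bracket",.055,.0595,-.02,.007);rng("spacer1",.0605,.072,.007,.0205);rng("spacer2",.0605,.072,.0215,.0355);rng("block",.0605,.064,.0365,.12)
rel((*world(0,.1677),.15),79.8)
E
```

```text
clock: 15.45
tool_pos: [0.5526, 0.1101, 0.1821]
ee_rot: [2.405, 2.011, 0.016]
contact_force: [-0.0, 0.7, 0.4]
grip_width: 1.0
grasp_force: 0.0
clock: 15.65
tool_pos: [0.5492, 0.1097, 0.1721]
ee_rot: [-2.409, -2.014, 0.004]
contact_force: [0.8, -0.2, -0.5]
grip_width: 0.999
grasp_force: 0.0
bracket 648 [[-19.6, -18.0, -0.3, 17.4, 19.0], [-5.9, -5.5, 0.2, 5.3, 5.7], [56.2, 56.7, 57.8, 59.1, 59.4]]
spacer1 815 [[-22.1, -20.5, -1.9, 17.4, 19.0], [8.5, 8.9, 14.5, 19.6, 20.0], [61.3, 62.1, 63.7, 64.9, 65.3]]
spacer2 793 [[-21.0, -19.4, -1.1, 18.7, 20.2], [23.9, 24.9, 30.0, 35.2, 35.4], [62.0, 62.6, 63.7, 64.8, 65.3]]
block 2914 [[-15.0, -13.7, -0.4, 13.1, 14.3], [38.0, 40.8, 68.2, 94.5, 96.6], [60.6, 60.7, 61.6, 62.9, 63.3]]
t [0.139  0.0011 0.0215] r [-0.21  0.07  0.01] clock 15.7
```

View pics/w5.png

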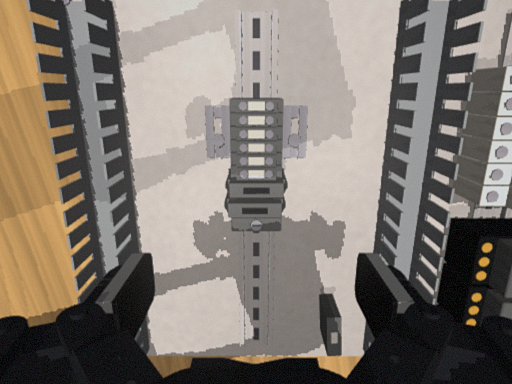

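Both spacers stand seated at rows ~187 and ~210, against the bracket screw at row 225. The block covers rows 98 to 178 with open rail behind it. I'll close the fingers, go down behind the block and push on its back face.

```bash
python3 -m inch '[[[0.03,0,0,0,0,0,1],[0.06,0,0,0,0,0,1],[0.1,0.001,0,0,0,0,1],[0.1,0.001,0,0,0,0,1],[0.1,0.001,0.04,0,0,0,1],[0.1,0.001,0.08,0,0,0,1],[0.1,0.001,0.08,0,0,0,1],[0.1,0.001,0.08,0,0,0,1]]]' 40
python3 -c "
from h import *
rel((*world(-.0004,.118),.032),79.8); print(pan(arm.read_state()['tool_pos']))"
```

```text
clock: 16.5
tool_pos: [0.5675, 0.2073, 0.0928]
ee_rot: [-2.409, -2.014, 0.006]
contact_force: [0.3, 0.0, 0.5]
grip_width: 0.0
grasp_force: 0.0
t [-0.01   -0.0001  0.0609] r [-0.2   0.11 -0.01] clock 16.5
[-3.97484288e-05  1.28105069e-01  9.28422643e-02]
```

```bash
python3 -m inch '[[[0,0,0.03,0,0,0,1],[0,0,0.06,0,0,0,1],[0,0,0.06,0,0,0,1],[0,0,0.06,0,0,0,1],[-0.005,0,0.06,0,0,0,1],[-0.01,0,0.06,0,0,0,1],[-0.01,0,0.06,0,0,0,1]]]' 40
python3 - <<'E'
from h import *
s=arm.read_state(); print(pan(s['tool_pos'])); p,d,c,T=grab("scene"); P=pan(cloud(d,c,T)).reshape(-1,3)
E
```

```text
clock: 17.2
tool_pos: [0.5676, 0.1976, 0.036]
ee_rot: [2.41, 2.014, 0.003]
contact_force: [-0.1, -0.7, 0.0]
grip_width: 0.001
grasp_force: 0.0
[0.00170941 0.11855376 0.03599544]
```

```bash
python3 -m inch '[[[-0.002,0,0,0,0,0,1],[-0.004,0,0,0,0,0,1],[-0.006,0,0,0,0,0,1],[-0.008,0,0,0,0,0,1],[-0.009,0,0,0,0,0,1],[-0.01,0,0,0,0,0,1],[-0.011,0,0,0,0,0,1],[-0.012,0,0,0,0,0,1]]]'
python3 -c "
from h import *
s=arm.read_state(); print(pan(s['tool_pos']),ey@s['contact_force'][:2])"
```

```text
clock: 18.05
tool_pos: [0.5647, 0.1867, 0.0342]
ee_rot: [-2.409, -2.015, -0.001]
contact_force: [0.8, 0.6, -1.8]
grip_width: 0.001
grasp_force: 1.0
[0.00080103 0.10735296 0.03415993] 0.720606519475008
```

```bash
python3 -m inch '[[[-0.0005,0,0,0,0,0,1],[-0.001,0,0,0,0,0,1],[-0.0015,0,0,0,0,0,1],[-0.002,0,0,0,0,0,1],[-0.0025,0,0,0,0,0,1],[-0.003,0,0,0,0,0,1],[-0.0035,0,0,0,0,0,1],[-0.004,0,0,0,0,0,1]]]'
python3 -c "
from h import *
s=arm.read_state(); print(pan(s['tool_pos']),ey@s['contact_force'][:2])"
```

```text
clock: 18.85
tool_pos: [0.564, 0.1824, 0.0342]
ee_rot: [-2.41, -2.015, -0.0]
contact_force: [0.5, 2.4, -0.4]
grip_width: 0.005
grasp_force: 1.1
[0.00084313 0.10295295 0.03418195] 2.500342543181734
```

```bash
python3 -m inch '[[[-0.0005,0,0,0,0,0,1],[-0.001,0,0,0,0,0,1],[-0.0015,0,0,0,0,0,1],[-0.002,0,0,0,0,0,1],[-0.0025,0,0,0,0,0,1],[-0.0025,0,0,0,0,0,1]]]'
python3 -c "
from h import *
s=arm.read_state(); print(pan(s['tool_pos']),ey@s['contact_force'][:2])"
```

```text
clock: 19.45
tool_pos: [0.5635, 0.1798, 0.0342]
ee_rot: [2.41, 2.015, -0.0]
contact_force: [0.7, 1.9, -0.2]
grip_width: -0.002
grasp_force: 1.0
[0.0008355  0.10037158 0.03417439] 1.946770151946798
```

```bash
python3 -m inch '[[[-0.0005,0,0,0,0,0,1],[-0.001,0,0,0,0,0,1],[-0.0015,0,0,0,0,0,1],[-0.0015,0,0,0,0,0,1]]]'
python3 -c "
from h import *
s=arm.read_state(); print(pan(s['tool_pos']),ey@s['contact_force'][:2])"
```

```text
clock: 19.85
tool_pos: [0.5634, 0.1795, 0.0342]
ee_rot: [-2.409, -2.015, -0.003]
contact_force: [1.9, 5.9, -2.2]
grip_width: -0.001
grasp_force: 3.2
[0.00081326 0.10003344 0.03421293] 6.179762194541476
```

```bash
python3 -m inch '[[[-0.0005,0,0,0,0,0,1],[-0.001,0,0,0,0,0,1],[-0.0015,0,0,0,0,0,1],[-0.0015,0,0,0,0,0,1],[-0.0015,0,0,0,0,0,1],[-0.0015,0,0,0,0,0,1]]]'
python3 - <<'E'
from h import *
s=arm.read_state(); print(pan(s['tool_pos']),ey@s['contact_force'][:2])
p,d,c,T=grab("wrist"); cv2.imwrite("pics/w6.png",p)
p,d,c,T=grab("scene"); cv2.imwrite("pics/s6.png",cv2.resize(p[140:300,150:380],None,fx=3,fy=3))
E
```

```text
clock: 20.45
tool_pos: [0.5634, 0.1795, 0.0343]
ee_rot: [-2.407, -2.016, -0.006]
contact_force: [3.5, 11.0, -3.5]
grip_width: -0.002
grasp_force: 5.7
[0.00084003 0.09998714 0.03425377] 11.45835607199102
```

View pics/s6.png

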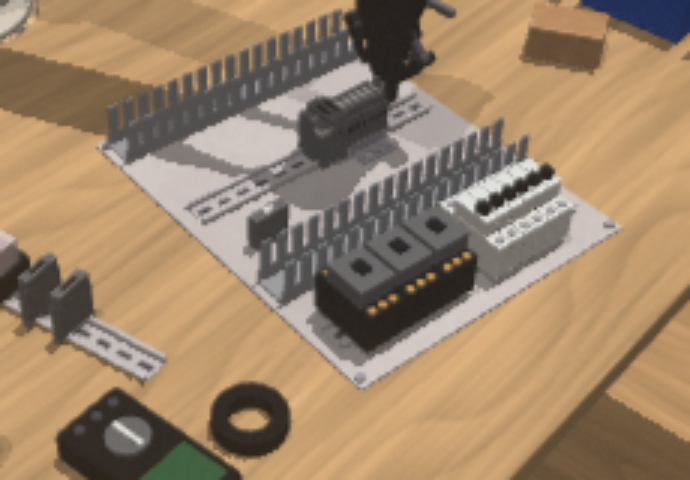

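The row is closed up: bracket, two spacers and block at (345,120), with the finger on the block's back at (388,85). The block moved about 7.5 mm, then stopped hard at 11.5 N. The two spare spacers are still on the offcut. I'll hold briefly to confirm the force is steady, then hand in.

```bash
python3 -m inch '[[[0,0,0,0,0,0,1],[0,0,0,0,0,0,1],[0,0,0,0,0,0,1],[0,0,0,0,0,0,1],[0,0,0,0,0,0,1]]]' && python3 -c "
from h import *
s=arm.read_state(); f=ey@s['contact_force'][:2]; print(f)
if 9<f<14: print(arm.close_job())"
```

```text
clock: 21.05
tool_pos: [0.5634, 0.1795, 0.0342]
ee_rot: [-2.407, -2.016, -0.006]
contact_force: [2.8, 11.0, -3.5]
grip_width: -0.002
grasp_force: 5.7
11.360691999366894
the job is handed in; nothing more can be done
None
```

Job handed in at 21 s, verdict not shown: two spacers are seated in the gap, and the arm is holding the terminal block against them with about 11 N; the two spare spacers are still on the offcut.

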